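# Half-turn a bayonet battery cap under the test probe and hold it

### The job

First slide the wooden sledge by its post until the brass rivet on its far edge sits right under the tip of the fixed test probe. Then pick up the battery cap by its bar, lower its two lugs through the two slots of the canister, press it fully down and turn it clockwise (seen from above) until the bar lines up with the two ribs on the rim, halfway to the lock, without ever turning it on to the lock. Finish while still gripping the cap there and pressing it fully down against its spring, with the rivet still under the probe and the other things on the bench left alone.

Things in the scene. Friction and masses are not known exactly. Their poses are not given: they have to be found in the camera images.
- cap: Grey battery cap, standing on its stem; origin at the centre of the underside. Stem 40 mm across, z 0-16 mm; two lugs along +x and -x, 9 mm wide, z 3-8 mm, reaching 26 mm from the axis; flange 66 mm across, z 16-21 mm; upright grip bar along x, 60 mm long, 12 mm wide in y, z 21-51 mm. Half a turn makes no difference. About 80 g.
- bar_end (a point): Point on the cap at the +x end of its grip bar, 30 mm from the cap's axis, 36 mm above the cap's underside.
- mouth (a point): Centre of the mouth of the upright grey canister (90 mm across, rim 92 mm above the bench) on the sledge, level with the rim's top. z up; x, y are the sledge's axes (it slides along y). Hole 44 mm across through a 5 mm thick rim. Cap fully home: its flange lies on the rim, its underside 16 mm below. The lugs then turn under the rim with 3 mm of play in height.
- slot (a point): At rim height in one of the two slots for the lugs, 26 mm from the mouth's centre, at +45 degrees from the sledge's x (counterclockwise from above); the other slot is opposite. Slots 15 mm wide, reaching 29 mm from the centre.
- rib (a point): Top of one of the two raised ribs on the rim, 40 mm from the mouth's centre along the sledge's +x; the other is opposite. The bar over the ribs is the halfway position: 45 degrees clockwise from the slots.
- lock (a point): Top of one of the two small round pips on the rim that mark the lock, 40 mm from the mouth's centre at -45 degrees from the sledge's x; the other is opposite. 45 degrees clockwise past the ribs; just beyond is a stop.
- contact_top (a point): Centre of the sprung brass contact inside the canister, 10 mm below the rim when free. It pushes the cap up over its last 6 mm, with 3 N rising to 6 N at home; a turned cap that is not pressed down rises 3 mm.
- post_top (a point): Centre of the top of the round wooden post on the sledge's near edge, 74 mm from the canister's axis along the sledge's -x; 16 mm across, standing 60 mm above the sledge's board (board top 22 mm, post top 82 mm above the bench). The sledge slides along its y only, up to 180 mm from stop to stop, with about 6 N of friction, and stays where it is left.
- rivet (a point): Centre of the top of the brass rivet (12 mm across) on the sledge's far edge, 68 mm from the canister's axis along the sledge's +x, 25 mm above the bench.
- tip (a point): Lower tip of the pointed test probe on its fixed steel stand behind the sledge, 28.5 mm above the bench, 3.5 mm above the rivet. The stand is 78 mm tall and lies 50 mm beyond the tip. The rivet has to be moved along the sledge's +y to come under it.
- jar: Bystander, loose, to be left where it is: small glass jar of screws with a metal screw lid, 62 mm wide, 82 mm tall. Origin at the centre of its underside.
- screwdriver: Bystander, loose, to be left where it is: screwdriver with a red plastic handle, 200 mm long. Origin at the centre of its underside.
- iron_stand: Bystander, loose, to be left where it is: steel soldering iron stand with a wire coil, 130 x 75 mm, about 100 mm tall. Origin at the centre of its underside.
- heat_sink: Bystander, loose, to be left where it is: small finned aluminium heat sink, 50 x 45 x 27 mm. Origin at the centre of its underside.
- jar_lid: Bystander, loose, to be left where it is: plain round metal jar lid, 68 mm across, 13 mm high, no bar (not the cap). Origin at the centre of its underside.
- back_panel: Bystander, loose, to be left where it is: flat grey radio back panel, 140 x 200 x 6 mm. Origin at the centre of its underside.
- solder_reel: Bystander, loose, to be left where it is: black solder reel, 60 mm across, 40 mm high. Origin at the centre of its underside.
There are look-alikes about, which are no part of the job. What is shaped like the cap but blue, green or red is not meant.

How it is judged (in metres and radians):
On the way, in this order (a step that is already met when the one before it is completed fails the run):
1. the sledge is slid until the rivet is under the probe tip (horizontal distance between rivet and tip below 0.005 m), for 0.2 s.
2. the cap is put into the canister with its lugs through the slots (z of cap in the frame of mouth below -0.0125 m and horizontal distance between cap and mouth below 0.005 m and angle between the x axis of cap and the x axis of mouth, either way round above 0.5 rad).
At the end, for the whole second after the job is handed in: Rivet within 5 mm (horizontally) of the probe tip; cap in the mouth, centred within 5 mm, upright within 0.1 rad, pressed down to within 1.7 mm of fully home, its bar within 0.2 rad of the ribs' line; still gripped by the fingers (over 2 N) and at rest (horizontal distance between rivet and tip below 0.005 m and horizontal distance between cap and mouth below 0.005 m and z of cap in the frame of mouth below -0.0143 m and angle between cap's own z axis and vertical below 0.1 rad and angle between the x axis of cap and the x axis of mouth, either way round below 0.2 rad and contact force between the fingers and cap above 2 N and linear speed of cap below 0.02 m/s and angular speed of cap below 0.15 rad/s); the arm keeps its last pose, push and grip.
It fails at once if the cap is turned on to the lock (more than about 34 degrees past the ribs) (z of cap in the frame of mouth below -0.0125 m and horizontal distance between cap and mouth below 0.005 m and ((x of bar_end in the frame of mouth above 0 m and y of bar_end in the frame of mouth below -0.017 m) or (x of bar_end in the frame of mouth below 0 m and y of bar_end in the frame of mouth above 0.017 m))).
It fails at once if one of the other loose things on the bench is moved more than 3 cm (distance of any of jar, screwdriver, iron_stand, heat_sink, jar_lid, back_panel, solder_reel from where it was at the start of the episode above 0.03 m).
It also fails if it takes over 54 s, if anything falls off the work surface, if the arm or the gripper's body presses on something with over 40 N, if the wrist force passes 120 N, or if a joint passes its speed limit or range.

### The arm

A 6-joint arm with a two-finger parallel gripper is mounted at the origin on the work surface. World frame = base frame: x ahead of the robot, y to its left, z up, the work surface at z = 0. Lengths are in m, angles in degrees, forces in N, time in s.
With the tool pointing down it reaches from about 0.25 to 0.725 m from the base axis. Payload 9.7 kg.
Tool frame: the origin (TCP) lies on the centre line of the jaws, within the pads' length; the fingertips stand 14 mm ahead of it and the grasp point (between the pads) lies 5 mm behind it; z points along the fingers, y is the line along which they close (so a half turn about z gives the same grasp; the last joint's range is limited). The gripper opens to 85 mm and grips with 20 to 120 N. Pads are 22 mm wide; open, the fingers measure 114 mm over their backs; the gripper's body (76 mm by 85 mm) begins 54 mm behind the grasp point. The pads swing forward as they close: fully open they stand 13 mm farther back than shut.
Start: joints at [-65.833, 4.979, 10.078, 95.1, 0, 90], TCP at [0.225, -0.502, 0.216] pointing down, gripper open.
Joint ranges: [-179.16, 179.16], [-48.56, 103.87], [-65.8, 70.77], [-126.05, 130.52], [-82.76, 87.17], [-180, 180]. Speed limits (degrees/s): [127.2, 127.2, 147.25, 180, 180, 180].

### API

Orientations are given as [roll, pitch, yaw] about the fixed x, y, z axes, in that order (R = Rz(yaw) Ry(pitch) Rx(roll)).
In Python, from workcell import bot, camera, get_calibration, ticket gives the robot as it stands. The module is installed in compiled form; this text tells all that it offers.
- The arm moves only by the tool send_rows, never from a script. Its arguments are lists of equal length, an entry for each row: "linear": the shift along the tool's x, y, z in m, a list of three; "twist": the turn, a rotation vector about the tool's x, y, z in units of 10 degrees (1.0 is 10 degrees), a list of three; "gripper": the opening in per cent of the stroke, from 0 (shut) to 100 (fully open). In form: {"linear": [[x, y, z], ...], "twist": [[wx, wy, wz], ...], "gripper": [gripper, ...]}. A call has 1 to 8 rows; each row shifts and turns the commanded pose from where the row before left it, along the tool's axes as they then stand; what a row does not reach is not made up. A row lasts 1/8 s, in which the tool goes at most 62.5 mm and 10.7 degrees, less where a joint would pass 70% of its speed; a pose out of reach is approached as far as the arm can. A call with a gripper value outside its range is refused whole. The fingers move at their own pace and stop on an object; "grip_force" is the grip in N (left out, the last holds). Time passes only in rows, so rows that do not move let the fingers close. It gives the time, the measured TCP pose, the force, the opening and the grip force at its end, in the units of the state.
- bot.get_obs(): the state, without advancing time (a new reading comes with each control period).
- camera(name): name is "side" or "top"; returns the picture (400x640x3 uint8, red, green, blue); there is no depth.
- get_calibration(name): a dict with "fx", "fy", "cx", "cy" (pixels), "k1" (the pictures are not rectified: a ray, as slopes to the right and down, at radius r is drawn at 1 + k1 r^2 times it, then the intrinsics apply), "origin" and "orientation" of the camera in the world. Camera axes: x right, y down, z forward; pixel columns grow to the right and rows downward; lengths in m; the calibration is good to about 2 mm. A picture is of the moment at which its call begins. get_calibration takes no time and is no camera call.
- ticket.job_done(): hands the job in; it is judged then, once.
The state is a dict: "time": time; "q": joint angles; "qd": joint speeds; "joint_efforts": joint torques, N m; "ee_pos": TCP position; "tcp_rot": TCP orientation; "wrist_force": force on the tool from outside, world axes, zero at the start; "torque": the same for the moment, N m; "opening": finger opening in m; "grasp_force": force on a finger pad.
Only numpy, scipy, OpenCV 4.12 (cv2) and the standard library are available. Lean on these libraries where they do the work, as an engineer would, in place of code of your own. Each camera call takes 0.05 s, during which the arm holds its last target. There are 200 camera calls.

## Working session

There is one attempt and no reset: what is moved stays moved. The work goes in short steps, Python scripts to look and compute and a tool call to move; the robot and the scene stay as the last step left them, time stands still between calls to the robot, and variables do not carry over. Pictures are saved under pics/ and viewed, at most 10 in all, crops included, and the job is handed in when it is done.

Besides the shell and the picture viewer there is one more tool, called after "Call:" as name(argument=value, ...) on one line, values as JSON. send_rows: Moves the arm, as the interface text tells. Its arguments: {"type":"object","properties":{"linear":{"type":"array"},"twist":{"type":"array"},"gripper":{"type":"array"},"grip_force":{"type":"number"}},"required":["linear","twist","gripper"]}

```bash
mkdir -p pics; cat > h.py <<'E'
import numpy as np, cv2
from scipy.spatial.transform import Rotation as R
from workcell import bot, camera, get_calibration, ticket
def cal(n):
    c=get_calibration(n); o=np.array(c["orientation"],float)
    M=o if o.shape==(3,3) else R.from_euler('xyz',o,degrees=True).as_matrix()
    return c,M,np.array(c["origin"])
def pix2w(n,u,v,z):
    c,M,o=cal(n); x=(u-c["cx"])/c["fx"]; y=(v-c["cy"])/c["fy"]
    a,b=x,y
    for _ in range(20):
        s=1+c["k1"]*(a*a+b*b); a,b=x/s,y/s
    d=M@np.array([a,b,1]); return o+d*(z-o[2])/d[2]
def w2pix(n,p):
    c,M,o=cal(n); q=M.T@(np.array(p)-o); a,b=q[:2]/q[2]; s=1+c["k1"]*(a*a+b*b)
    return np.array([c["fx"]*a*s+c["cx"],c["fy"]*b*s+c["cy"]])
def save(n,f,crop=None,k=1):
    im=cv2.cvtColor(camera(n),cv2.COLOR_RGB2BGR)
    if crop: x0,y0,x1,y1=crop; im=im[y0:y1,x0:x1]
    cv2.imwrite('pics/'+f,cv2.resize(im,None,fx=k,fy=k,interpolation=cv2.INTER_CUBIC))
E
python3 - <<'E'
from h import *
for n in("top","side"): print(n,get_calibration(n)); save(n,n+"0.png",k=1.25)
print(bot.get_obs())
E
```

```text
top {'fx': 460.9981549073407, 'fy': 460.9981549073407, 'cx': 315.0991728756982, 'cy': 193.10973858216926, 'k1': -0.005534223341518191, 'origin': array([ 0.43756165, -0.01144052,  1.41154688]), 'orientation': array([-174.58507559,    1.16966752,  -88.49471736])}
side {'fx': 463.0800435390556, 'fy': 463.0800435390556, 'cx': 326.3278273768455, 'cy': 200.85436676705567, 'k1': -0.049978254678114974, 'origin': array([-0.14949307,  0.93965315,  1.0447317 ]), 'orientation': array([-128.76097898,   -1.21607488, -142.78827718])}
{'time': 0.1, 'q': array([-6.58327138e+01,  5.00945774e+00,  1.00383940e+01,  9.50980659e+01,
        8.78738294e-04,  9.00002418e+01]), 'qd': array([ 0.03642844, -0.03675725,  0.23149612, -0.00701042,  0.01342532,
       -0.00854252]), 'joint_efforts': array([ 1.09679757e-03, -5.21562552e+01,  4.65651727e+01,  1.60202041e-02,
       -1.31734478e-05, -5.48341959e-06]), 'ee_pos': array([ 0.22508742, -0.50159674,  0.21523411]), 'tcp_rot': array([-1.79930870e+02, -8.78445926e-04,  2.41670433e+01]), 'wrist_force': array([ 0.19991964, -0.58009048, -0.92572842]), 'torque': array([-0.01253594, -0.01557012, -0.03449519]), 'grasp_force': 0.0, 'opening': 0.08578823835483161}
```

View pics/top0.png

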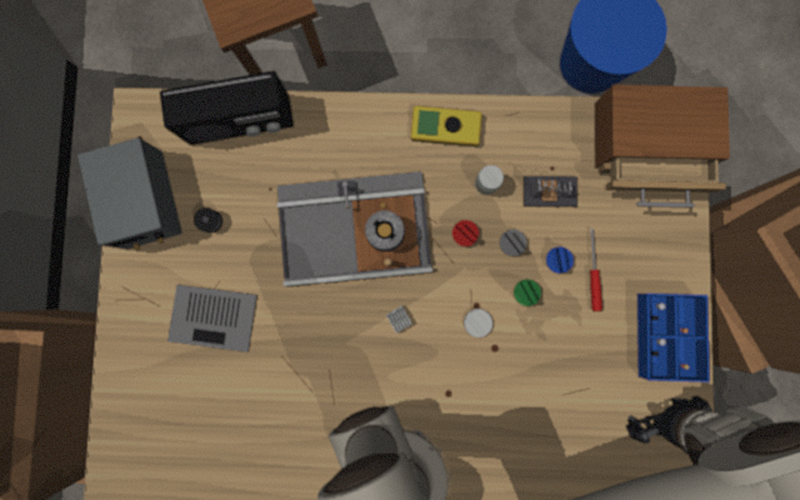

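View pics/side0.png

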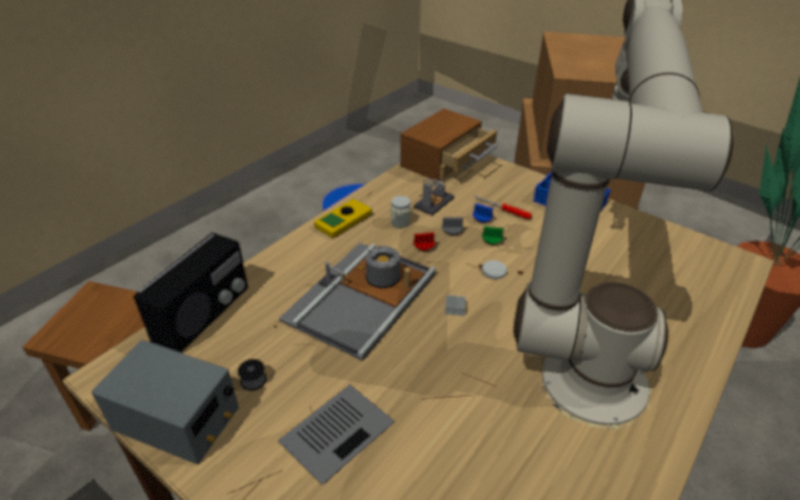

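The top view shows the grey cap at about (514,242), with the red (466,233), green (528,292) and blue (560,260) look-alikes around it. The plain lid is at (478,322). Only (514,242) is both grey and barred. The canister is at (385,231), the post at (388,262) and the probe at about (348,195). I'll confirm with an enlarged crop.

```bash
python3 - <<'E'
from h import *
save("top","c1.png",(220,130,440,240),3.6)
save("side","c2.png",(220,160,400,290),4.4)
E
```

```text
(no output)
```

View pics/c1.png

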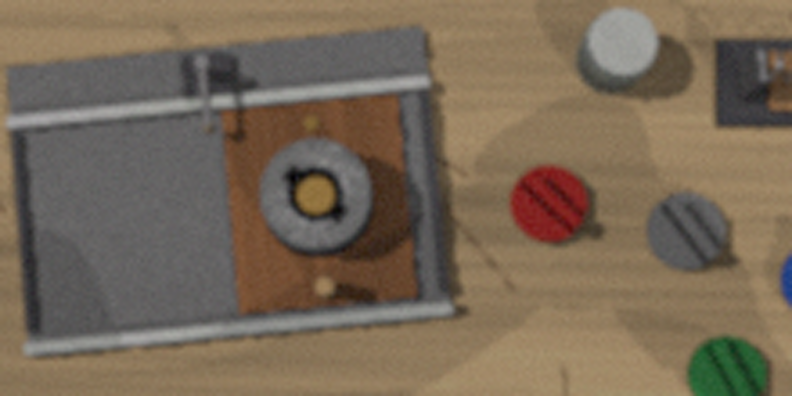

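View pics/c2.png

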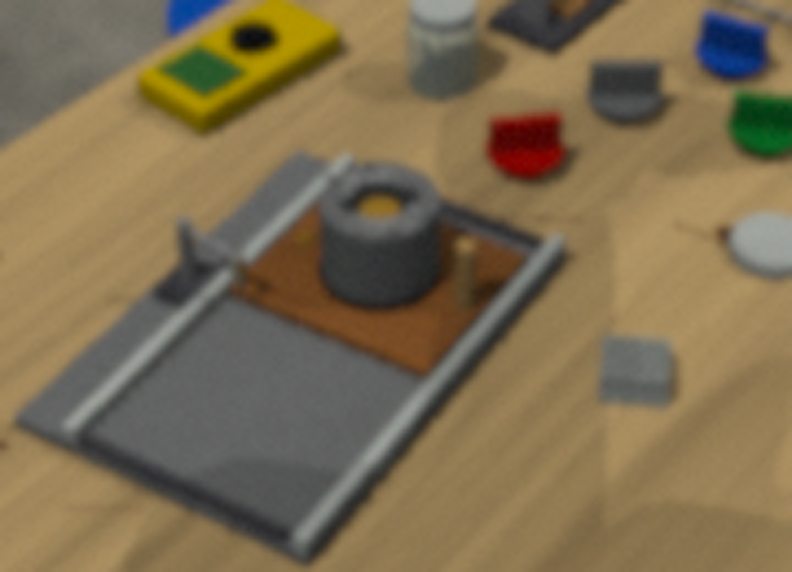

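```bash
python3 - <<'E'
from h import *
def T(x,y,z): return pix2w("top",220+(x+.5)/3.6-.5,130+(y+.5)/3.6-.5,z)
def S(x,y,z): return pix2w("side",220+(x+.5)/4.4-.5,160+(y+.5)/4.4-.5,z)
np.set_printoptions(precision=4,suppress=True)
for n,a in dict(mouth=(316,195,.092),post=(324,286,.082),rivet=(310,124,.025),tip=(209,128,.0285),cap=(688,232,.018),b1=(667,212,.051),b2=(706,262,.051),b3=(689,204,.051),b4=(724,241,.051),s1=(295,178,.092),s2=(335,212,.092),jar=(622,42,.082),red=(550,204,.018),railnearL=(28,346,.02),railnearR=(450,308,.02),farL=(10,122,.02),farR=(428,80,.02)).items(): print(n,T(*a)[:2])
for n,a in dict(mouth=(380,200,.092),post=(465,242,.082),tip=(240,264,.0285),rivet=(305,238,.025),capbarL=(592,65,.051),capbarR=(661,65,.051)).items(): print("S",n,S(*a)[:2])
E
```

```text
mouth [0.5883 0.0416]
post [0.5161 0.0336]
rivet [0.6562 0.0511]
tip [0.6503 0.1361]
cap [ 0.573  -0.2689]
b1 [ 0.5858 -0.2455]
b2 [ 0.5455 -0.2776]
b3 [ 0.5929 -0.2634]
b4 [ 0.5631 -0.2922]
s1 [0.6016 0.0588]
s2 [0.575 0.026]
jar [ 0.7202 -0.2027]
red [ 0.5939 -0.1529]
railnearL [0.4631 0.283 ]
railnearR [ 0.504  -0.0704]
farL [0.6528 0.3068]
farR [ 0.697  -0.0478]
S mouth [0.5905 0.0409]
S post [0.5196 0.0303]
S tip [0.6742 0.1064]
S rivet [0.6584 0.0497]
S capbarL [ 0.5966 -0.2481]
S capbarR [ 0.5512 -0.2848]
```

```bash
cat >> h.py <<'E'
import json
def plan(pos,yaw,n,start=None):
    """tool-frame rows to a world pos with tool down at yaw, in n rows"""
    o=bot.get_obs(); p=np.array(o["ee_pos"]); r=R.from_euler('xyz',o["tcp_rot"],degrees=True)
    if start is not None: p=np.array(start[0]); r=R.from_euler('xyz',[180,0,start[1]],degrees=True)
    y0=r.as_euler('xyz',degrees=True)[2]; tgt=R.from_euler('xyz',[180,0,yaw],degrees=True)
    L=[];W=[]
    for k in range(n):
        m=n-k
        l=np.round(r.inv().apply((np.array(pos)-p)/m),4)
        dy=yaw-r.as_euler('xyz',degrees=True)[2]
        if m<n or True: dy=(dy+180)%360-180
        w=(r.inv()*tgt).as_rotvec(degrees=True)/m/10 
        w=np.round(w,3); p=p+r.apply(l); r=r*R.from_rotvec(w*10,degrees=True)
        L.append(l.tolist());W.append(w.tolist())
    for k in range(0,n,8): print(json.dumps({"linear":L[k:k+8],"twist":W[k:k+8]}))
    print(p,r.as_euler('xyz',degrees=True))
E
python3 - <<'E'
from h import *
plan([.517,.0325,.15],-173.1,18)
E
```

```text
{"linear": [[0.0269, -0.0204, 0.0037], [0.0298, -0.0159, 0.0036], [0.032, -0.0111, 0.0037], [0.0333, -0.0059, 0.0036], [0.0338, -0.0006, 0.0037], [0.0335, 0.0047, 0.0036], [0.0323, 0.0099, 0.0037], [0.0304, 0.0149, 0.0036]], "twist": [[-0.0, -0.0, -0.904], [-0.0, -0.0, -0.904], [0.0, -0.0, -0.904], [0.0, -0.0, -0.904], [0.0, -0.0, -0.904], [0.0, -0.0, -0.904], [0.0, -0.0, -0.904], [0.0, -0.0, -0.904]]}
{"linear": [[0.0277, 0.0195, 0.0037], [0.0242, 0.0236, 0.0036], [0.0202, 0.0271, 0.0037], [0.0157, 0.0299, 0.0036], [0.0109, 0.032, 0.0037], [0.0057, 0.0333, 0.0036], [0.0004, 0.0338, 0.0036], [-0.005, 0.0335, 0.0037]], "twist": [[0.0, -0.0, -0.904], [0.0, -0.0, -0.904], [0.0, -0.001, -0.904], [0.0, -0.0, -0.904], [0.001, -0.0, -0.904], [0.0, -0.001, -0.904], [0.001, -0.0, -0.904], [0.0, -0.001, -0.905]]}
{"linear": [[-0.0102, 0.0323, 0.0036], [-0.0151, 0.0303, 0.0037]], "twist": [[0.001, -0.0, -0.904], [0.0, -0.001, -0.905]]}
[0.51704761 0.0325278  0.14997544] [ 1.79998403e+02  2.13376417e-03 -1.73095237e+02]
```

Call:
send_rows(linear=[[0.027,-0.0204,0.0037],[0.03,-0.016,0.0036],[0.032,-0.011,0.0037],[0.0333,-0.006,0.0036],[0.034,-0.0006,0.0037],[0.0335,0.0047,0.0036],[0.0323,0.01,0.0037],[0.0304,0.015,0.0036]], twist=[[0,0,-0.904],[0,0,-0.904],[0,0,-0.904],[0,0,-0.904],[0,0,-0.904],[0,0,-0.904],[0,0,-0.904],[0,0,-0.904]], gripper=[60,60,60,60,60,60,60,60], grip_force=25)

```text
time: 1.2
ee_pos: [0.3557, -0.263, 0.1865]
tcp_rot: [-180.0, -0.0, 96.8]
wrist_force: [0.7, -0.4, 0.3]
opening: 0.0511
grasp_force: 0.0
```

Call:
send_rows(linear=[[0.0277,0.0195,0.0037],[0.0242,0.0236,0.0036],[0.02,0.027,0.0037],[0.0157,0.03,0.0036],[0.011,0.032,0.0037],[0.0057,0.0333,0.0036],[0.0004,0.034,0.0036],[-0.005,0.0335,0.0037]], twist=[[0,0,-0.904],[0,0,-0.904],[0,0,-0.904],[0,0,-0.904],[0,0,-0.904],[0,0,-0.904],[0,0,-0.904],[0,0,-0.904]], gripper=[60,60,60,60,60,60,60,60])

```text
time: 2.2
ee_pos: [0.4856, -0.0255, 0.1573]
tcp_rot: [-180.0, -0.0, 169.1]
wrist_force: [0.5, -1.0, 0.6]
opening: 0.0513
grasp_force: 0.0
```

Call:
send_rows(linear=[[-0.01,0.0323,0.0036],[-0.015,0.0303,0.0037],[0,0,0]], twist=[[0,0,-0.904],[0,0,-0.904],[0,0,0]], gripper=[60,60,60])

```text
time: 2.58
ee_pos: [0.5177, 0.0345, 0.1493]
tcp_rot: [180.0, -0.1, -172.9]
wrist_force: [-1.2, 0.2, -0.1]
opening: 0.0512
grasp_force: 0.0
```

Call:
send_rows(linear=[[0,0,0.021],[0,0,0.021],[0,0,0.021],[0,0,0.02],[0,0,0],[0,0,0],[0,0,0],[0,0,0]], twist=[[0,0,0],[0,0,0],[0,0,0],[0,0,0],[0,0,0],[0,0,0],[0,0,0],[0,0,0]], gripper=[60,60,60,60,5,5,5,5])

```text
time: 3.58
ee_pos: [0.5178, 0.0328, 0.0679]
tcp_rot: [-180.0, 0.1, -173.1]
wrist_force: [0.4, -0.3, -0.6]
opening: 0.0041
grasp_force: 0.0
```

```bash
python3 - <<'E'
from h import *
o=bot.get_obs(); print(o["ee_pos"],o["opening"],o["grasp_force"],o["wrist_force"],o["q"])
E
```

```text
[0.51778768 0.03283744 0.06788369] 0.004093804193117015 0.0 [ 0.41874665 -0.32948982 -0.60420921] [ 3.62920449e+00  3.70233995e-01 -1.10687578e+01  7.85018686e+01
 -7.56849328e-04 -3.24738728e+00]
```

```bash
python3 - <<'E'
from h import *
a=cv2.cvtColor(camera("top"),cv2.COLOR_RGB2BGR)[140:240,260:360]; b=cv2.cvtColor(camera("side"),cv2.COLOR_RGB2BGR)[170:270,250:350]
cv2.imwrite("pics/d.png",cv2.resize(np.hstack([a,b]),None,fx=4,fy=4,interpolation=2))
print(w2pix("side",[.518,.0328,.068]),w2pix("top",[.518,.0328,.068]))
E
```

```text
[325.11602761 218.52211214] [310.07161032 208.74082897]
```

View pics/d.png

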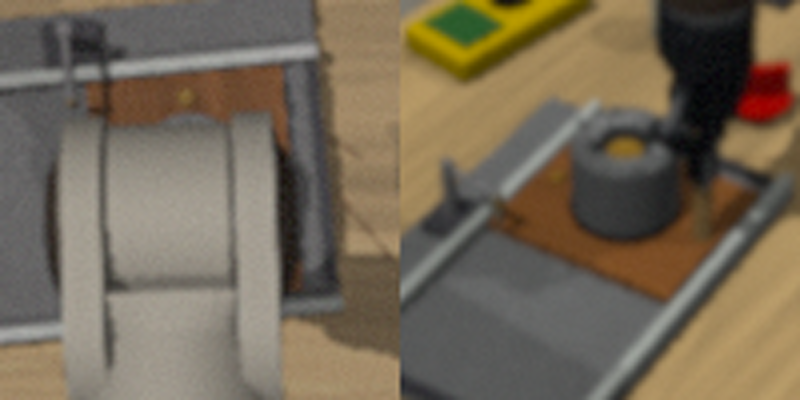

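```bash
python3 - <<'E'
from h import *
a=cv2.cvtColor(camera("side"),cv2.COLOR_RGB2BGR)
for p,c in (([.518,.0325,.082],(0,0,255)),([.518,.0325,.022],(0,0,255))): print(w2pix("side",p))
b=cv2.convertScaleAbs(a[165:240,295:365],alpha=1.8,beta=20)
b=cv2.resize(b,None,fx=8,fy=8,interpolation=2)
P=w2pix("side",bot.get_obs()["ee_pos"]+np.array([0,0,-.014])); cv2.drawMarker(b,tuple(int(v) for v in ((P-[295,165]+.5)*8)),(0,0,255),0,12)
cv2.imwrite("pics/e.png",b)
E
```

```text
[325.25859905 215.16639826]
[324.89693468 229.07232585]
```

View pics/e.png

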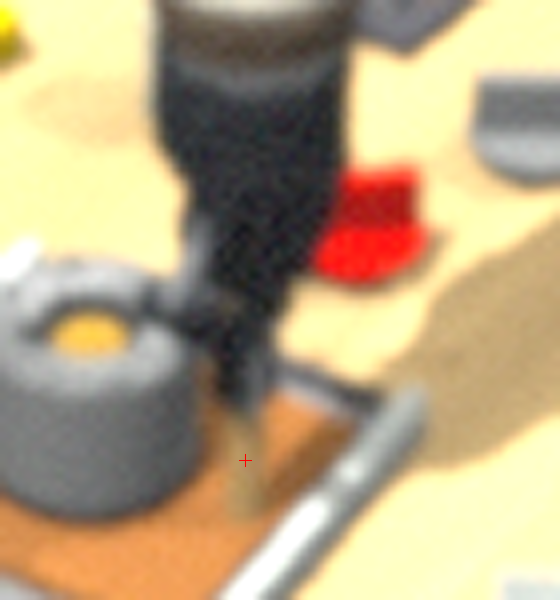

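The crop shows the closed fingertips ending at about pixel (325,215), right at the post's top. I expected them around row 221, so they look higher than the numbers say. I'll probe down gently to find out.

Call:
send_rows(linear=[[0,0,0.002],[0,0,0.002]], twist=[[0,0,0],[0,0,0]], gripper=[5,5])

```text
time: 3.98
ee_pos: [0.5178, 0.0329, 0.0667]
tcp_rot: [-180.0, 0.2, -173.1]
wrist_force: [-14.1, -0.6, 39.2]
opening: 0.0042
grasp_force: 19.5
```

Call:
send_rows(linear=[[0,0,-0.01],[0,0,-0.02],[0,0,0],[0,0,0],[0,0,0]], twist=[[0,0,0],[0,0,0],[0,0,0],[0,0,0],[0,0,0]], gripper=[5,5,60,60,60])

```text
time: 4.6
ee_pos: [0.517, 0.0328, 0.0922]
tcp_rot: [180.0, -0.1, -173.1]
wrist_force: [0.6, -0.1, -0.6]
opening: 0.0513
grasp_force: 0.0
```

```bash
python3 - <<'E'
from h import *
o=bot.get_obs(); print(o["ee_pos"],o["tcp_rot"],o["opening"],o["wrist_force"])
a=cv2.cvtColor(camera("side"),cv2.COLOR_RGB2BGR)
b=cv2.convertScaleAbs(a[150:235,290:365],alpha=1.8,beta=20)
b=cv2.resize(b,None,fx=7,fy=7,interpolation=2)
for dz,c in ((-.014,(0,0,255)),(0.015,(0,255,0))):
  P=w2pix("side",bot.get_obs()["ee_pos"]+np.array([0,0,dz])); print(P); cv2.drawMarker(b,tuple(int(v) for v in ((P-[290,150]+.5)*7)),c,0,12)
cv2.imwrite("pics/f.png",b)
E
```

```text
[0.51701126 0.03282972 0.09222521] [ 1.79993876e+02 -7.66452264e-02 -1.73115522e+02] 0.05126841142989802 [ 0.56476938 -0.1214121  -0.60456191]
[325.40880478 216.21487934]
[325.59199511 209.25691374]
```

View pics/f.png

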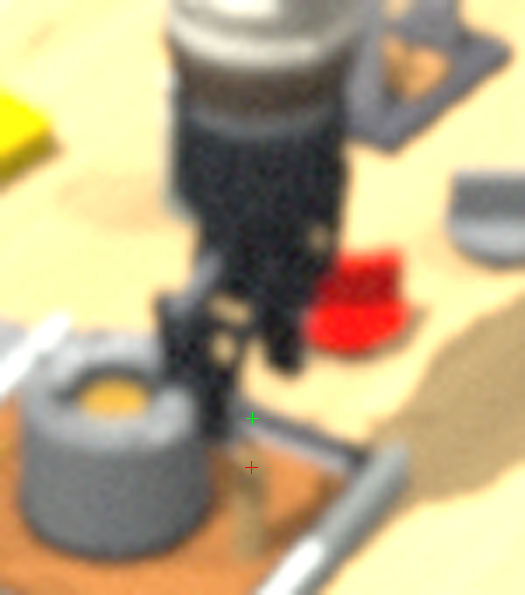

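The open fingertips sit at (217,430) and (283,370), about 26 mm above the reported TCP. So the fingertips really are about 29 mm higher than the stated tool data implies, and the contact on the post top agrees. From here on I'll use closed-tip z = reported z + 0.015.

Call:
send_rows(linear=[[0,0,0.014],[0,0,0.014],[0,0,0.014],[0,0,0.014],[0,0,0]], twist=[[0,0,0],[0,0,0],[0,0,0],[0,0,0],[0,0,0]], gripper=[60,60,60,60,60])

```text
time: 5.28
ee_pos: [0.5165, 0.0328, 0.0357]
tcp_rot: [180.0, -0.1, -173.1]
wrist_force: [0.3, 0.7, 1.3]
opening: 0.051
grasp_force: 0.0
```

Call:
send_rows(linear=[[0,0,0],[0,0,0],[0,0,0],[0,0,0]], twist=[[0,0,0],[0,0,0],[0,0,0],[0,0,0]], gripper=[5,5,5,5])

```text
time: 5.78
ee_pos: [0.5179, 0.0329, 0.0379]
tcp_rot: [180.0, 0.1, -173.1]
wrist_force: [-0.5, 0.5, 5.2]
opening: 0.0154
grasp_force: 25.4
```

Call:
send_rows(linear=[[0,0.01,0],[0,0.011,0],[0,0.011,0],[0,0.011,0],[0,0.011,0],[0,0.011,0],[0,0.01,0],[0,0.007,0]], twist=[[0,0,0],[0,0,0],[0,0,0],[0,0,0],[0,0,0],[0,0,0],[0,0,0],[0,0,0]], gripper=[5,5,5,5,5,5,5,5])

```text
time: 6.78
ee_pos: [0.508, 0.1135, 0.0379]
tcp_rot: [-179.9, 0.1, -173.2]
wrist_force: [-1.1, -7.0, 6.6]
opening: 0.0152
grasp_force: 25.8
```

Call:
send_rows(linear=[[0,0,0],[0,0,0]], twist=[[0,0,0],[0,0,0]], gripper=[5,5])

```text
time: 7.02
ee_pos: [0.5079, 0.1142, 0.0379]
tcp_rot: [-180.0, 0.1, -173.1]
wrist_force: [-1.5, -1.5, 5.7]
opening: 0.0149
grasp_force: 25.7
```

```bash
python3 - <<'E'
from h import *
a=cv2.cvtColor(camera("top"),cv2.COLOR_RGB2BGR)[145:195,255:315]; b=cv2.cvtColor(camera("side"),cv2.COLOR_RGB2BGR)[195:245,255:315]
cv2.imwrite("pics/g.png",cv2.resize(cv2.convertScaleAbs(np.hstack([a,b]),alpha=1.5,beta=10),None,fx=6.6,fy=6.6,interpolation=2))
E
```

```text
(no output)
```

View pics/g.png

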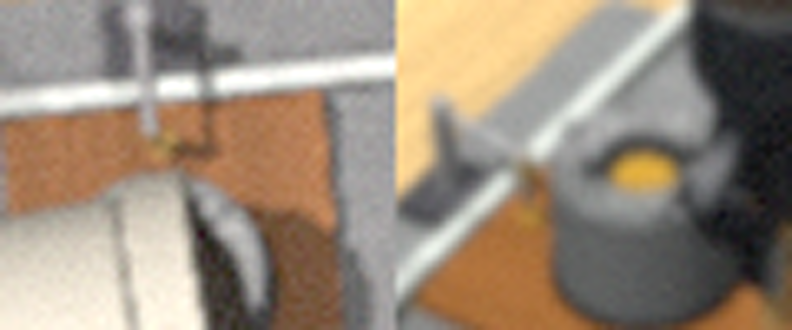

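```bash
python3 - <<'E'
from h import *
np.set_printoptions(precision=4,suppress=True)
for n,p in dict(rivet=(.6464,.1324,.025),tip=(.6503,.1361,.0285)).items():
  print(n,"top crop",(w2pix("top",p)-[255,145]+.5)*6.6,"side crop",(w2pix("side",p)-[255,195]+.5)*6.6+[396,0])
def T(x,y,z): return pix2w("top",255+(x+.5)/6.6-.5,145+(y+.5)/6.6-.5,z)[:2]
def S(x,y,z): return pix2w("side",255+(x-396+.5)/6.6-.5,195+(y+.5)/6.6-.5,z)[:2]
print(T(165,146,.025),T(151,139,.0285),S(530,213,.025),S(527,175,.0285))
a=cv2.cvtColor(camera("top"),cv2.COLOR_RGB2HSV)
b=cv2.cvtColor(camera("side"),cv2.COLOR_RGB2HSV)
print(a[163:170,274:286,0]);print(a[163:170,274:286,1]);print(a[163:170,274:286,2])
print(b[216:232,270:282,0]);print(b[216:232,270:282,2])
E
```

```text
rivet top crop [161.4675 146.2251] side crop [532.4368 221.0047]
tip top crop [152.9824 136.4995] side crop [521.1872 216.3698]
[0.6463 0.1305] [0.6489 0.1367] [0.6509 0.1289] [0.6685 0.1114]
[[13 12  9  0  9 11 14 12 12 14 12 11]
 [14 12 13 14  9 14 15 12 13 13 11 13]
 [13 12 13 15 16 17 18 14 12 12 14 13]
 [13 12 15 16 18 19 19 19 14 13 13 13]
 [13 12 12 14 16 19 18 19 15 10 14 10]
 [14 13 13 15 15 17 16 18 13  9 13 13]
 [12 13 13 12 14 14 12 12 14 13 12 11]]
[[141 125  40  11  40 114 155 146 139 138 142 134]
 [146 130  74  30  33 107 146 140 148 131 131 143]
 [138 127 106  66  69 119 150 136 144 143 140 149]
 [143 141 141 122 114 135 142 145 135 138 150 154]
 [147 145 135 145 132 146 130 139 124 137 154 131]
 [139 144 138 140 151 148 151 165 143 123 136 160]
 [141 134 148 138 140 140 138 130 146 137 141 133]]
[[103 106 108 113 109 105 107 108 108 113 115 103]
 [103 102 111 112 100 105 108 106 107 117 115  96]
 [102 104 108 109 100 101 114 114 103 109 113  96]
 [ 98 107 103 100  96  96 106  97  89  96  97  86]
 [104 102 106 107 108 101  96  79  66  67  71  74]
 [101 101 105 109 113
[... 1015 characters left out ...]
109 113 125 136 128 110 100  98  97]
 [ 84  84  91 100 100 103 111 104  94  91  93  94]
 [ 85  92  93  92  87  84  94  96  91  86  90  88]
 [109 117 107  94  79  79  87  92  89  84  85  86]
 [135 137 116  93  81  74  81  83  81  80  85  87]
 [144 134 109  90  78  73  79  81  76  76  82  86]
 [137 115 101  95  84  81  89  90  78  72  76  82]
 [116 106 105 102  92  89  98  95  77  66  70  78]
 [103 107 111 109 103  97  95  90  71  62  63  69]
 [105 109 111 113 111 105  97  86  69  59  59  62]
 [103 108 108 108 110 108  98  87  75  62  58  58]
 [105 104 104 107 104 106 100  92  82  65  59  60]
 [104 105 105 105 105 105 103  98  86  69  59  59]
 [108 106 106 104 104 106 105  98  84  66  61  57]]
```

Top view: the rivet is at about (279,166.4) and the probe end at (277.8,166.3), so roughly 3.5 mm of travel remains. That matches the first estimate.

Call:
send_rows(linear=[[0,0.0035,0],[0,0,0],[0,0,0],[0,0,0]], twist=[[0,0,0],[0,0,0],[0,0,0],[0,0,0]], gripper=[5,5,5,5])

```text
time: 7.72
ee_pos: [0.5075, 0.1171, 0.0379]
tcp_rot: [-179.9, 0.1, -173.1]
wrist_force: [-1.5, -4.4, 6.3]
opening: 0.015
grasp_force: 25.7
```

```bash
python3 - <<'E'
from h import *
a=np.mean([cv2.cvtColor(camera("top"),cv2.COLOR_RGB2HSV).astype(float) for _ in range(4)],0).astype(int)
print(a[162:170,273:285,0]);print(a[162:170,273:285,1])
E
```

```text
[[ 12  12  10   8  86   8  11  13  13  12  13  12]
 [ 12  13  12   7 124   7  12  12  12  12  12  12]
 [ 13  11  11  12   8  11  14  13  12  11  13  12]
 [ 12  12  13  14  16  15  16  15  13  11  12  12]
 [ 13  12  13  15  16  18  19  18  14  11  12  12]
 [ 13  12  13  14  17  18  18  18  15  12  12  11]
 [ 13  12  13  13  16  16  17  15  13  11  13  13]
 [ 12  12  12  12  13  13  13  12  12  13  12  13]]
[[144 147 112  43  12  45 118 144 145 147 145 143]
 [146 147 125  48  11  35 119 147 141 143 145 141]
 [142 146 126  70  26  32 113 146 138 142 140 142]
 [144 136 140 107  67  65 119 148 140 145 144 140]
 [143 138 145 143 129 119 136 142 137 137 142 134]
 [139 139 147 140 145 143 137 138 145 141 135 137]
 [148 141 142 141 138 145 148 146 133 135 137 137]
 [148 146 139 144 141 143 132 130 139 146 141 143]]
```

Call:
send_rows(linear=[[0,0.0022,0],[0,0,0],[0,0,0],[0,0,0]], twist=[[0,0,0],[0,0,0],[0,0,0],[0,0,0]], gripper=[5,5,5,5])

```text
time: 8.43
ee_pos: [0.5073, 0.1191, 0.0379]
tcp_rot: [-179.9, 0.1, -173.1]
wrist_force: [-1.4, -4.9, 5.9]
opening: 0.0152
grasp_force: 25.7
```

Call:
send_rows(linear=[[0,0,0],[0,0,0],[0,0,0],[0,0,-0.02],[0,0,-0.03],[0,0,-0.03],[0,0,-0.03],[0,0,0]], twist=[[0,0,0],[0,0,0],[0,0,0],[0,0,0],[0,0,0],[0,0,0],[0,0,0],[0,0,0]], gripper=[50,50,50,50,50,50,50,50])

```text
time: 9.43
ee_pos: [0.508, 0.1202, 0.1495]
tcp_rot: [180.0, 0.2, -173.1]
wrist_force: [0.2, -0.5, -0.6]
opening: 0.0428
grasp_force: 0.0
```

```bash
python3 - <<'E'
from h import *
a=np.mean([cv2.cvtColor(camera("top"),cv2.COLOR_RGB2HSV).astype(float) for _ in range(4)],0).astype(int)
print(a[162:170,273:285,0]);print(a[162:170,273:285,1])
plan([.573,-.2665,.125],-140.5,16)
E
```

```text
[[13 12 11  7 47  9 12 12 12 12 12 12]
 [13 13 11  9 50  6 11 12 12 13 12 13]
 [27 11 11 12 13 11 12 13 12 12 12 12]
 [14 13 14 15 15 16 15 14 12 12 11 12]
 [20 17 14 16 18 19 16 14 12 13 12 12]
 [21 24 14 17 19 18 17 14 12 12 12 12]
 [21 24 15 18 18 17 16 14 13 12 11 12]
 [15 15 11 16 16 15 13 13 12 12 13 12]]
[[ 82 131 114  40  11  47 121 153 139 139 141 145]
 [ 46 114 114  53   9  37 117 145 143 143 141 144]
 [ 26  77 109  69  31  35 110 139 140 143 140 142]
 [ 25  66 115 105  70  63 114 145 144 142 139 140]
 [ 23  43 121 136 130 125 127 142 139 141 138 141]
 [ 26  32 115 145 141 139 136 145 144 138 141 135]
 [ 24  27  97 136 147 142 141 140 140 137 140 142]
 [ 30  24  80 142 140 145 144 142 147 140 141 145]]
{"linear": [[-0.0012, -0.0245, 0.0013], [-0.0004, -0.0245, 0.0013], [0.0005, -0.0245, 0.0013], [0.0014, -0.0245, 0.0013], [0.0022, -0.0244, 0.0013], [0.0031, -0.0243, 0.0013], [0.004, -0.0242, 0.0013], [0.0048, -0.024, 0.0013]], "twist": [[0.0, -0.001, -0.204], [0.0, -0.001, -0.204], [0.0, -0.001, -0.204], [0.0, -0.001, -0.204], [0.0, -0.0, -0.204], [0.0, -0.001, -0.204], [0.0, -0.0, -0.204], [0.0, -0.001, -0.204]]}
{"linear": [[0.0057, -0.0238, 0.0013], [0.0065, -0.0236, 0.0013], [0.0074, -0.0234, 0.0013], [0.0082, -0.0231, 0.0013], [0.009, -0.0228, 0.0013], [0.0098, -0.0224, 0.0013], [0.0106, -0.0221, 0.0014], [0.0115, -0.0216, 0.0013]], "twist": [[0.0, -0.0, -0.204], [0.0, -0.001, -0.204], [0.0, -0.0, -0.203], [0.0, -0.001, -0.204], [0.0, -0.0, -0.203], [0.001, -0.001, -0.204], [0.0, -0.0, -0.203], [0.001, -0.001, -0.204]]}
[ 0.57295002 -0.26649481  0.12504056] [-1.79996069e+02  3.51603454e-03 -1.40499682e+02]
```

Rivet at about 277.4 against tip 277.7, roughly 1 mm off, so it is under the probe. Next is the cap.

Call:
send_rows(linear=[[-0.0012,-0.0245,0.0013],[-0.0004,-0.0245,0.0013],[0.0005,-0.0245,0.0013],[0.0014,-0.0245,0.0013],[0.0022,-0.0244,0.0013],[0.0031,-0.0243,0.0013],[0.004,-0.0242,0.0013],[0.0048,-0.024,0.0013]], twist=[[0,0,-0.204],[0,0,-0.204],[0,0,-0.204],[0,0,-0.204],[0,0,-0.204],[0,0,-0.204],[0,0,-0.204],[0,0,-0.204]], gripper=[60,60,60,60,60,60,60,60])

```text
time: 10.62
ee_pos: [0.5398, -0.074, 0.1355]
tcp_rot: [179.9, -0.1, -156.7]
wrist_force: [0.6, 0.4, -0.8]
opening: 0.0515
grasp_force: 0.0
```

Call:
send_rows(linear=[[0.0057,-0.0238,0.0013],[0.0065,-0.0236,0.0013],[0.0074,-0.0234,0.0013],[0.0082,-0.0231,0.0013],[0.009,-0.0228,0.0013],[0.0098,-0.0224,0.0013],[0.0106,-0.0221,0.0014],[0.0115,-0.0216,0.0013]], twist=[[0,0,-0.204],[0,0,-0.204],[0,0,-0.204],[0,0,-0.204],[0,0,-0.204],[0,0,-0.204],[0,0,-0.204],[0,0,-0.204]], gripper=[60,60,60,60,60,60,60,60])

```text
time: 11.62
ee_pos: [0.573, -0.267, 0.1248]
tcp_rot: [179.9, -0.0, -140.4]
wrist_force: [0.7, -1.0, 0.0]
opening: 0.0513
grasp_force: 0.0
```

```bash
python3 - <<'E'
from h import *
o=bot.get_obs(); print(o["ee_pos"],o["tcp_rot"])
a=cv2.cvtColor(camera("top"),cv2.COLOR_RGB2BGR)[140:215,258:318]; b=cv2.cvtColor(camera("side"),cv2.COLOR_RGB2BGR)[130:205,320:380]
b=cv2.resize(cv2.convertScaleAbs(np.hstack([a,b]),alpha=1.6,beta=10),None,fx=6.6,fy=6.6,interpolation=2)
for dz,c in ((0.024,(0,255,0)),):
  P=w2pix("side",bot.get_obs()["ee_pos"]+np.array([0,0,dz])); cv2.drawMarker(b,tuple(int(v) for v in ((P-[260,130]+.5)*6.6)),c,0,12)
cv2.imwrite("pics/i.png",b)
E
```

```text
[ 0.57304625 -0.26697989  0.12482345] [ 1.79894850e+02 -4.85572019e-02 -1.40406008e+02]
```

View pics/i.png

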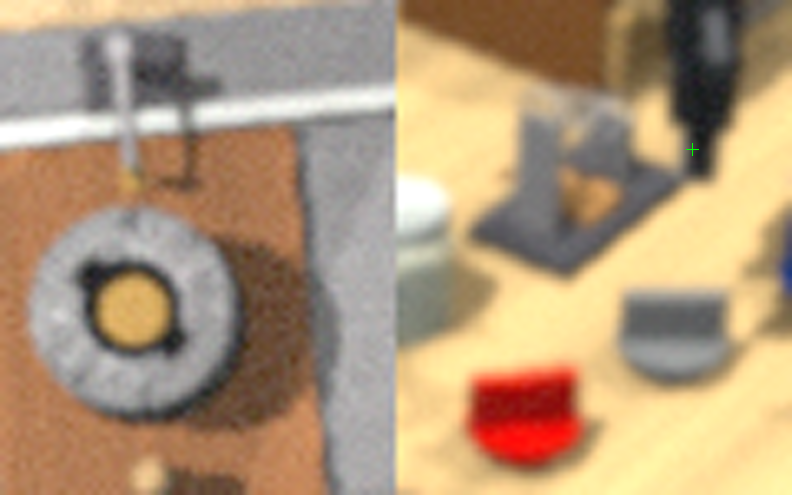

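The view shows the rivet at (132,183), directly under the probe end. The canister hole is centred at about (132.5,308), with slots at (92,272) and (172,342). The grey barred cap is at side-crop (674,335) and the fingers are above it.

```bash
python3 - <<'E'
from h import *
np.set_printoptions(precision=4,suppress=True)
def T(x,y,z): return pix2w("top",258+(x+.5)/6.6-.5,140+(y+.5)/6.6-.5,z)[:2]
print("mouth",T(132.5,308,.092),"slots",T(92,272,.092),T(172,342,.092),"post",T(150,472,.082),"rivet",T(132,183,.025))
def S(x,y,z): return pix2w("side",320+(x-396+.5)/6.6-.5,130+(y+.5)/6.6-.5,z)[:2]
L,Rr=S(624,294,.051),S(724,294,.051); print("bar",L,Rr,(L+Rr)/2)
im=np.mean([camera("top") for _ in range(4)],0).astype(np.uint8)
# hole: dark ring or brass disc inside rim
c=im[178:196,270:290].astype(int); print(c.sum(2)//3)
# predict finger location columns
print(w2pix("side",[.573,-.267,.15]),w2pix("side",[.573,-.267,.051]))
s=np.mean([cv2.cvtColor(camera("side"),cv2.COLOR_RGB2GRAY).astype(float) for _ in range(4)],0).astype(int)
print(s[146:160,358:374])
E
```

```text
mouth [0.5792 0.1273] slots [0.5946 0.1456] [0.5647 0.1095] post [0.5082 0.1182] rivet [0.6443 0.1366]
bar [ 0.5977 -0.2494] [ 0.5538 -0.2848] [ 0.5757 -0.2671]
[[101  90  82  90  93  93  89  94 104 105 113 109 105 103 102  98  98  97
   99 100]
 [ 82  63  53  66  77  69  60  61  67  74  87  95 103 107 102 100 103 104
  102 105]
 [ 55  31  21  34  40  32  28  29  31  36  48  65  87  99 106 113 112 107
  101 100]
 [ 35  14  18  18  18  29  37  52  54  49  35  37  50  79 104 115 112 103
   96  94]
 [ 29  16  13  21  40  57  73  80  84  76  65  48  27  51  89 111 107  96
   92  95]
 [ 50  18  20  39  63  83  95  94  96  98  89  75  46  37  70  98 103  96
   91  90]
 [ 66  33  30  61  85  96 100  98  97  98  97  89  71  45  52  85  94  95
   91  95]
 [ 71  32  34  73  94  98  96  97  96  97  98  95  82  53  47  78  99  97
   96  97]
 [ 71  32  41  76  97  97  95  94  96  97  96  94  87  56  44  79 104 101
   95  97]
 [ 67  35  43  77  97  96  96  94  97  96  97  97  88  64  47  77  98  98
   92  95]
 [ 78  37  41  76  97  99  96  98  96  96  97  96  84  53  42  74  91  93
   92  92]
 [ 8
[... 870 characters left out ...]
  25  42  69  99 127 137 140]
 [133 131 125 110  84  53  27  15  17  37  67  97 118 133 140 140]
 [130 129 126 113  88  56  30  14  23  47  87 119 134 139 141 142]
 [125 127 125 112  87  57  32  15  23  54  95 128 140 142 142 143]
 [111 117 119 109  86  57  32  17  26  60  99 129 140 142 143 144]
 [ 87  96 101  97  81  54  29  18  28  61 101 130 141 143 144 143]
 [ 63  72  78  79  68  49  29  22  34  67 106 133 141 143 142 140]
 [ 57  60  63  63  59  49  41  41  54  82 115 135 142 140 140 138]
 [ 56  58  58  57  58  64  74  79  87 107 126 137 140 138 138 139]
 [ 56  55  53  52  66  90 108 116 120 127 135 138 138 138 139 140]
 [ 55  53  52  65  90 114 131 136 136 137 138 138 138 139 140 140]]
```

Call:
send_rows(linear=[[0,-0.0014,0.028],[0,0,0.028],[0,0,0.028],[0,0,0.02],[0,0,0.009],[0,0,0]], twist=[[0,0,0],[0,0,0],[0,0,0],[0,0,0],[0,0,0],[0,0,0]], gripper=[60,60,60,60,60,60], grip_force=30)

```text
time: 12.88
ee_pos: [0.5743, -0.2674, 0.0133]
tcp_rot: [180.0, -0.0, -140.5]
wrist_force: [0.3, -0.7, 0.4]
opening: 0.0515
grasp_force: 0.0
```

Call:
send_rows(linear=[[0,0,0],[0,0,0],[0,0,0],[0,0,0]], twist=[[0,0,0],[0,0,0],[0,0,0],[0,0,0]], gripper=[3,3,3,3])

```text
time: 13.38
ee_pos: [0.5747, -0.2677, 0.0141]
tcp_rot: [-179.9, 0.0, -140.5]
wrist_force: [-1.3, -0.2, 5.2]
opening: 0.0111
grasp_force: 36.4
```

Call:
send_rows(linear=[[0,0,0],[0,0,-0.01],[0,0,-0.03],[0,0,-0.035],[0,0,-0.035],[0,0,-0.02],[0,0,0]], twist=[[0,0,0],[0,0,0],[0,0,0],[0,0,0],[0,0,0],[0,0,0],[0,0,0]], gripper=[3,3,3,3,3,3,3], grip_force=60)

```text
time: 14.25
ee_pos: [0.5751, -0.2678, 0.1451]
tcp_rot: [-179.9, 0.1, -140.5]
wrist_force: [0.7, -0.2, -0.7]
opening: 0.0108
grasp_force: 59.2
```

```bash
python3 - <<'E'
from h import *
o=bot.get_obs(); print(o["ee_pos"],o["tcp_rot"],o["opening"],o["grasp_force"])
plan([.580,.127,.14],-128.1,16)
E
```

```text
[ 0.57507002 -0.26782441  0.14514467] [-1.79851079e+02  7.36900315e-02 -1.40472674e+02] 0.010802648833698927 59.16362822055817
{"linear": [[-0.0159, 0.0188, 0.0003], [-0.0162, 0.0186, 0.0003], [-0.0164, 0.0184, 0.0003], [-0.0167, 0.0182, 0.0003], [-0.0169, 0.018, 0.0003], [-0.0172, 0.0177, 0.0003], [-0.0174, 0.0175, 0.0003], [-0.0177, 0.0173, 0.0003]], "twist": [[-0.001, 0.0, -0.077], [-0.001, 0.0, -0.077], [-0.001, 0.0, -0.077], [-0.001, 0.0, -0.077], [-0.001, 0.0, -0.077], [-0.001, 0.001, -0.077], [-0.001, 0.0, -0.078], [-0.001, 0.001, -0.077]]}
{"linear": [[-0.0179, 0.017, 0.0003], [-0.0181, 0.0168, 0.0003], [-0.0183, 0.0165, 0.0003], [-0.0186, 0.0163, 0.0003], [-0.0188, 0.016, 0.0003], [-0.019, 0.0158, 0.0004], [-0.0192, 0.0155, 0.0003], [-0.0193, 0.0152, 0.0004]], "twist": [[-0.001, 0.0, -0.078], [-0.001, 0.001, -0.077], [-0.001, 0.0, -0.078], [-0.001, 0.001, -0.077], [-0.001, 0.0, -0.078], [-0.001, 0.001, -0.077], [-0.001, 0.0, -0.078], [-0.001, 0.001, -0.077]]}
[0.57997246 0.12697232 0.1399655 ] [ 1.79998041e+02 -2.46669853e-03 -1.28102738e+02]
```

Call:
send_rows(linear=[[-0.0159,0.0188,0.0003],[-0.0162,0.0186,0.0003],[-0.0164,0.0184,0.0003],[-0.0167,0.0182,0.0003],[-0.0169,0.018,0.0003],[-0.0172,0.0177,0.0003],[-0.0174,0.0175,0.0003],[-0.0177,0.0173,0.0003]], twist=[[0,0,-0.077],[0,0,-0.077],[0,0,-0.077],[0,0,-0.077],[0,0,-0.077],[0,0,-0.077],[0,0,-0.077],[0,0,-0.077]], gripper=[3,3,3,3,3,3,3,3])

```text
time: 15.25
ee_pos: [0.576, -0.0677, 0.1402]
tcp_rot: [179.9, -0.0, -134.2]
wrist_force: [0.8, -0.1, -0.6]
opening: 0.0107
grasp_force: 59.2
```

Call:
send_rows(linear=[[-0.0179,0.017,0.0003],[-0.0181,0.0168,0.0003],[-0.0183,0.0165,0.0003],[-0.0186,0.0163,0.0003],[-0.0188,0.016,0.0003],[-0.019,0.0158,0.0004],[-0.0192,0.0155,0.0003],[-0.0193,0.0152,0.0004]], twist=[[0,0,-0.078],[0,0,-0.077],[0,0,-0.078],[0,0,-0.077],[0,0,-0.078],[0,0,-0.077],[0,0,-0.078],[0,0,-0.077]], gripper=[3,3,3,3,3,3,3,3])

```text
time: 16.25
ee_pos: [0.5781, 0.1294, 0.1375]
tcp_rot: [180.0, -0.0, -128.0]
wrist_force: [-0.1, -0.1, -0.5]
opening: 0.0107
grasp_force: 59.1
```

Call:
send_rows(linear=[[0,0,0.01],[0,0,0]], twist=[[0,0,0],[0,0,0]], gripper=[3,3])

```text
time: 16.5
ee_pos: [0.5781, 0.1275, 0.1267]
tcp_rot: [179.9, -0.1, -128.1]
wrist_force: [-0.1, 0.5, -0.3]
opening: 0.0106
grasp_force: 59.1
```

```bash
python3 - <<'E'
from h import *
o=bot.get_obs(); p=o["ee_pos"]; print(p,o["tcp_rot"],o["opening"])
a=np.mean([cv2.cvtColor(camera("side"),cv2.COLOR_RGB2BGR).astype(float) for _ in range(4)],0).astype(np.uint8)
x0,y0=268,180
b=cv2.resize(cv2.convertScaleAbs(a[y0:y0+62,x0:x0+72],alpha=1.7,beta=10),None,fx=9,fy=9,interpolation=2)
def mk(P,c): cv2.drawMarker(b,tuple(int(v) for v in ((w2pix("side",P)-[x0,y0]+.5)*9)),c,0,10)
# predicted cap flange outline (z underside+.021) and rim outline
for t in np.arange(0,360,15):
  d=np.array([np.cos(np.radians(t)),np.sin(np.radians(t)),0])
  mk(np.array([p[0],p[1],p[2]-.0139+.018])+.033*d,(0,0,255)); mk(np.array([.580,.127,.092])+.045*d,(0,255,0))
cv2.imwrite("pics/j.png",b)
E
```

```text
[0.57808708 0.12751736 0.12669494] [ 1.79916459e+02 -1.16724710e-01 -1.28062211e+02] 0.010591447787825115
```

View pics/j.png

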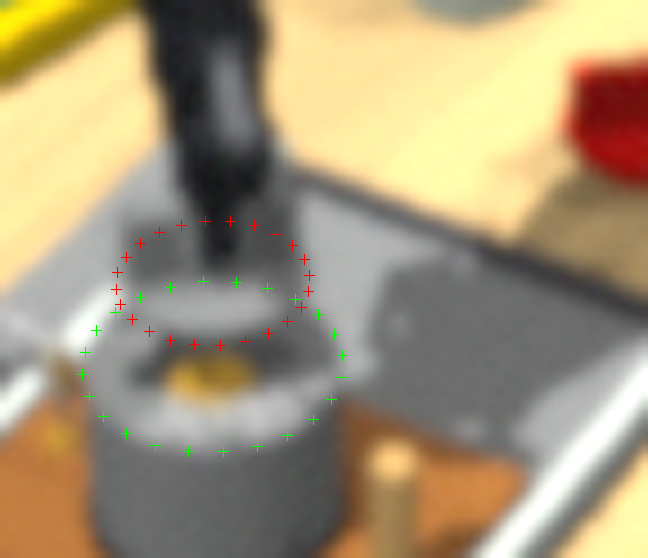

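Final view: the held cap's flange spans x 115–305, and its centre (about 210) lies above the rim centre (about 216). Cap and mouth agree to 1–2 mm, so I'll lower it while watching the force.

Call:
send_rows(linear=[[0,0,0.01],[0,0,0.008],[0,0,0.003],[0,0,0.003],[0,0,0.002],[0,0,0]], twist=[[0,0,0],[0,0,0],[0,0,0],[0,0,0],[0,0,0],[0,0,0]], gripper=[3,3,3,3,3,3])

```text
time: 17.45
ee_pos: [0.5793, 0.1273, 0.1023]
tcp_rot: [-180.0, 0.0, -128.1]
wrist_force: [-0.5, 0.4, -0.5]
opening: 0.0106
grasp_force: 59.1
```

Call:
send_rows(linear=[[0,0,0.002],[0,0,0.002],[0,0,0]], twist=[[0,0,0],[0,0,0],[0,0,0]], gripper=[3,3,3])

```text
time: 17.82
ee_pos: [0.5792, 0.1273, 0.0981]
tcp_rot: [180.0, -0.0, -128.1]
wrist_force: [0.2, 0.6, -0.5]
opening: 0.0105
grasp_force: 59.1
```

Call:
send_rows(linear=[[0,0,0.002],[0,0,0.002],[0,0,0.002],[0,0,0.002],[0,0,0]], twist=[[0,0,0],[0,0,0],[0,0,0],[0,0,0],[0,0,0]], gripper=[3,3,3,3,3])

```text
time: 18.45
ee_pos: [0.5794, 0.1273, 0.0905]
tcp_rot: [-180.0, 0.0, -128.1]
wrist_force: [-0.8, -0.2, 5.0]
opening: 0.0106
grasp_force: 59.8
```

Call:
send_rows(linear=[[0,0,0.001],[0,0,0.001],[0,0,0]], twist=[[0,0,0],[0,0,0],[0,0,0]], gripper=[3,3,3])

```text
time: 18.82
ee_pos: [0.5795, 0.1273, 0.0901]
tcp_rot: [-179.9, 0.1, -128.1]
wrist_force: [-5.4, -1.7, 14.7]
opening: 0.0107
grasp_force: 61.2
```

Call:
send_rows(linear=[[0,0,0],[0,0,0],[0,0,0],[0,0,0],[0,0,0]], twist=[[0,0,0.45],[0,0,0.45],[0,0,0.45],[0,0,0.45],[0,0,0]], gripper=[3,3,3,3,3])

```text
time: 19.45
ee_pos: [0.5804, 0.1275, 0.0902]
tcp_rot: [-179.9, 0.2, -146.2]
wrist_force: [0.1, -0.7, 12.7]
opening: 0.0106
grasp_force: 60.9
```

Call:
send_rows(linear=[[0,0,0],[0,0,0],[0,0,0],[0,0,0],[0,0,0],[0,0,0],[0,0,0]], twist=[[0,0,0.45],[0,0,0.45],[0,0,0.45],[0,0,0.45],[0,0,0.45],[0,0,0.4],[0,0,0]], gripper=[3,3,3,3,3,3,3])

```text
time: 20.32
ee_pos: [0.5804, 0.1275, 0.0901]
tcp_rot: [180.0, 0.2, -172.7]
wrist_force: [-0.1, 0.4, 12.0]
opening: 0.0108
grasp_force: 60.9
```

```bash
python3 - <<'E'
from h import *
o=bot.get_obs(); print(o["ee_pos"],o["tcp_rot"],o["wrist_force"],o["torque"],o["grasp_force"])
a=np.mean([cv2.cvtColor(camera("top"),cv2.COLOR_RGB2HSV).astype(float) for _ in range(4)],0).astype(int)
print(a[162:170,273:285,0]);print(a[162:170,273:285,1])
b=np.mean([cv2.cvtColor(camera("side"),cv2.COLOR_RGB2HSV).astype(float) for _ in range(4)],0).astype(int); print(b[222:232,268:280,0])
E
```

```text
[0.58044999 0.12746734 0.09010032] [ 179.99131004    0.20210933 -172.67952448] [-0.11412491  0.43772901 12.04448722] [-0.11859458  0.07439775 -0.11436624] 60.88722467422485
[[18 18 19 20 18 18 19 19 19 14 55 53]
 [22 20 19 18 20 19 18 16 14 16 12 16]
 [19 21 18 19 18 18 19 17 53 11 17 12]
 [20 19 20 19 18 18 21 16 22 52 54 46]
 [21 18 18 19 21 19 19 17 19 93 14 20]
 [20 20 19 18 18 19 17 18 16 13  9 46]
 [20 19 20 16 19 17 19 20 18 11 21 67]
 [20 19 18 20 18 17 18 18 16 21 16 11]]
[[ 27  29  28  27  28  28  30  40  58  58  63  55]
 [ 28  30  28  28  28  29  28  36  58  49  69  77]
 [ 29  27  29  29  29  26  26  29  60  55  67  60]
 [ 27  28  27  30  30  27  26  30  53  91  76  56]
 [ 28  29  29  29  29  27  25  28  48  53  62  43]
 [ 27  27  27  29  27  30  26  27  34  69  61  47]
 [ 28  28  28  28  30  29  29  28  37  57  68  54]
 [ 30  26  28  30  29  29  30  27  30  51 117  58]]
[[70 60 58 49 34 20 18 16 14 12 19 73]
 [55 55 51 46 22 15 16 13 13 12 16 55]
 [48 49 38 21 13 13 12 12 13 12 14 41]
 [46 44 23 13 12 13 13 13 13 12 13 33]
 [38 22 13 13 14 14 15 14 14 12 14 52]
 [20 13 13 13 15 16 17 17 15 13 12 52]
 [13 12 13 14 16 18 19 18 17 14 14 52]
 [13 14 14 14 16 17 18 18 16 14 13 41]
 [14 13 14 14 15 16 16 16 15 13 12 65]
 [14 14 14 14 14 15 14 14 13 12 12 20]]
```

The cap is home: 12 N down, height unchanged, bar at yaw 7.3° against the ribs at about 6.9°. The rivet is still at side pixel (274.2,228.2), the same as before the insertion. Handing in.

```bash
python3 -c "
from workcell import ticket; print(ticket.job_done())"
```

```text
the job is handed in; nothing more can be done
None
```

I handed the job in at about 20 s of the 54 s, but the hand-in returned no verdict, so I can't say whether it passed. By my measurements, the rivet is about 1 mm from under the probe tip, and the cap is fully home in the canister, lined up with the ribs to within 1°, still gripped and pressed down with about 12 N.

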